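# Sweep the offcuts out of the mitre box

## Robot

A 6-joint arm with a two-finger parallel gripper is mounted at the origin on the work surface. World frame = base frame: x ahead of the robot, y to its left, z up, the work surface at z = 0. Lengths are in m, angles in rad, forces in N, time in s.
With the tool pointing down it reaches from about 0.375 to 0.9 m from the base axis. Payload 3.1 kg.
Tool frame: the origin (TCP) lies between the finger pads; the fingertips stand 19 mm ahead of it and the grasp point (between the pads) is the TCP; z points along the fingers, y is the direction in which the jaws open and shut (so a half turn about z gives the same grasp; the last joint's range is limited). The gripper opens to 87 mm and grips with 3 to 60 N. Pads are 19 mm wide; open, the fingers measure 117 mm over their backs; the gripper's body (75 mm by 190 mm) begins 51 mm behind the grasp point.
Start: joints at [1.155, 0.527, 1.433, -0, 1.181, -0.178], TCP at [0.147, 0.607, 0.216] pointing down, gripper open.
Joint ranges: [-3.08, 3.08], [-0.75, 2.2], [0.22, 2.44], [-1.43, 4.57], [0, 2.65], [-2.85, 2.85]. Speed limits (rad/s): [2.79, 2.79, 3.14, 3.14, 3.14, 3.14].

## Interface

Orientations are given as a unit quaternion [x, y, z, w].
In Python, from rig import robot gives the robot as it stands.
- The arm moves only by the tool apply_moves, never from a script. Its argument "series" is a list of rows, each a list of 7 numbers: the shift along the tool's x, y, z in cm, then the turn, a rotation vector about the tool's x, y, z in degrees, then the opening, from 0 (shut) to 1 (fully open). In form: [[dx, dy, dz, rx, ry, rz, grip], ...]. A call has 1 to 5 rows; each row is the pose to reach, as a shift and turn from the pose commanded when the call began, along the tool's axes at that moment; what a row does not reach only later rows make up. A row lasts 1/12 s, in which the tool goes at most 41.7 mm and 7.16 degrees, less where a joint would pass 70% of its speed; a pose out of reach is approached as far as the arm can. A call with a gripper value outside its range is refused whole. The fingers move at their own pace and stop on an object; "newtons" is the grip in N (left out, the last holds). Time passes only in rows, so rows that repeat a pose let the fingers close. It gives the time, the measured TCP pose, the force and the opening at its end, in the units of the state.
- robot.get_obs(): the state, without advancing time (a new reading comes with each control period).
- robot.camera(name): name is "side" or "top"; returns the picture (420x560x3 uint8, red, green, blue); there is no depth.
- robot.camera_params(name): a dict with "mtx" (3x3 intrinsics, pixels), "origin" and "rotation" of the camera in the world. Camera axes: x right, y down, z forward; pixel columns grow to the right and rows downward; lengths in m; the calibration is good to about 2 mm. A picture is of the moment at which its call begins. camera_params takes no time and is no camera call.
- robot.hand_in(): hands the job in, once; it reports no verdict.
The state is a dict: "time": time; "q": joint angles; "joint_velocities": joint speeds; "joint_torque": joint torques, N m; "position": TCP position; "tool_rot": TCP orientation; "ft_force": force on the tool from outside, world axes, zero at the start; "moment": the same for the moment, N m; "grip_width": finger opening in m.
Only numpy, scipy, OpenCV 4.12 (cv2) and the standard library are available. Lean on these libraries where they do the work, as an engineer would, in place of code of your own. Each camera call takes 0.05 s, during which the arm holds its last target. There are 200 camera calls.

## Task

Clear the saw's mitre box: take the red block brush, lower it between the fences behind the two plastic offcuts (at the end away from the yellow tray) and sweep both into the yellow catch tray. Move the offcuts only with the brush, not with the fingers. Then stand the brush on its bristles on the bench, outside the mitre box and its tray, and let go.

Things in the scene. Friction and masses are not known exactly. Their poses are not given: they have to be found in the camera images.
- mitre_box: Fixed wooden saw guide: channel along x, open at both ends; yellow catch tray at its +x end. Origin on the bench under the bed's centre, z up. Bed x -100 to 100 mm, top 20 mm over the bench; offcuts start only at x over -25. Fences: inner faces y +-75, 15 thick, tops at 55 mm. Tray x 100 to 213, y +-90, floor 4 mm high, walls 4 thick, tops 40 mm high; no lip at the bed: pieces pushed off its end drop in.
- brush_grip (a point): Loose red block brush, 180 g, standing on stiff, unbending straw bristles. Point: middle of its upright grip, 75 mm above the bristle tips. z up, y along its length, x across (sweep direction, both sides alike). Bristles and block 38 (x) by 124 (y) mm, up to 47 mm; above, the grip to pinch: 26 (x) by 84 (y) mm, up to 96 mm. Left or right on the bench; the cork block is not it.
- white_center (a point): Loose white plastic L-shaped offcut, 34 x 28 x 20 mm, about 20 g, lying on the mitre box bed. The point is its centre, 10 mm above its underside.
- blue_center (a point): Loose blue plastic stepped offcut, 32 x 24 x 22 mm, about 20 g, lying on the mitre box bed. The point is near its centre, 10 mm above its underside.

How it is judged:
On the way, in this order (a step that is already met when the one before it is completed fails the run):
1. the brush stands or hovers low between the fences, behind the offcuts, with both still on the bed (z of brush_grip in the frame of mitre_box below 0.125 m and y of brush_grip in the frame of mitre_box between -0.04 and 0.04 m and x of brush_grip in the frame of mitre_box between -0.12 and 0.03 m and x of each of white_center, blue_center in the frame of mitre_box below 0.1 m), for 0.1 s.
2. both offcuts are over the bed's end, in the catch tray, with the brush still low in the channel or at its tray end (z of brush_grip in the frame of mitre_box below 0.125 m and y of brush_grip in the frame of mitre_box between -0.04 and 0.04 m and x of white_center in the frame of mitre_box between 0.1 and 0.215 m and y of white_center in the frame of mitre_box between -0.09 and 0.09 m and z of each of white_center, blue_center in the frame of mitre_box below 0.05 m and x of blue_center in the frame of mitre_box between 0.1 and 0.215 m and y of blue_center in the frame of mitre_box between -0.09 and 0.09 m and x of brush_grip in the frame of mitre_box between 0 and 0.2 m), for 0.1 s.
At the end, for the whole second after the job is handed in: Both offcuts' centres lie in the yellow tray (over its floor area, below 50 mm). The brush stands at rest on its bristles on the bench (grip point 63 to 87 mm above the bench, tilted less than 10 degrees), not in the tray, released (x of white_center in the frame of mitre_box between 0.1 and 0.215 m and y of white_center in the frame of mitre_box between -0.09 and 0.09 m and z of each of white_center, blue_center in the frame of mitre_box below 0.05 m and x of blue_center in the frame of mitre_box between 0.1 and 0.215 m and y of blue_center in the frame of mitre_box between -0.09 and 0.09 m and linear speed of brush below 0.02 m/s and angle between brush_grip's own z axis and vertical below 0.17 rad and height (world z) of brush_grip between 0.063 and 0.087 m and (x of brush_grip in the frame of mitre_box below 0.05 m or x of brush_grip in the frame of mitre_box above 0.215 m or y of brush_grip in the frame of mitre_box above 0.09 m or y of brush_grip in the frame of mitre_box below -0.09 m)); the robot touches nothing.
It fails at once if the fingers or the arm push an offcut (more than 1 N) (contact force between any of the fingers, the arm and scrap_white above 1 N or contact force between any of the fingers, the arm and scrap_blue above 1 N).
It also fails if it takes over 50 s, if anything falls off the work surface, if the arm or the gripper's body presses on something with over 40 N, if the wrist force passes 120 N, or if a joint passes its speed limit or range.

## Working session

There is one attempt and no reset: what is moved stays moved. The work goes in short steps, Python scripts to look and compute and a tool call to move; the robot and the scene stay as the last step left them, time stands still between calls to the robot, and variables do not carry over. Pictures are saved under pics/ and viewed, about 8 in all and at most 12, crops included, and the job is handed in when it is done.

Besides the shell and the picture viewer there is one more tool, called as name(argument=value, ...), one argument or row to a line, values as JSON. apply_moves: Moves the arm, as the interface text tells. Its arguments: {"type":"object","properties":{"series":{"type":"array"},"newtons":{"type":"number"}},"required":["series"]}

```bash
ls; mkdir -p pics; python3 - <<'E'
from rig import robot
import cv2, numpy as np
for n in ("side","top"):
    im=robot.camera(n); cv2.imwrite(f"pics/{n}0.png",im[:,:,::-1])
    p=robot.camera_params(n); print(n,{k:np.round(v,4).tolist() for k,v in p.items()})
o=robot.get_obs(); print(o)
a=cv2.imread("pics/side0.png");b=cv2.imread("pics/top0.png")
E
```

```text
pics
side {'mtx': [[443.1085, 0.0, 273.7286], [0.0, 443.1085, 197.9992], [0.0, 0.0, 1.0]], 'origin': [0.4786, -0.7299, 0.6533], 'rotation': [0.8944, -0.0539, 0.0171, -0.4437]}
top {'mtx': [[494.2294, 0.0, 288.8983], [0.0, 494.2294, 208.2805], [0.0, 0.0, 1.0]], 'origin': [0.3972, -0.0049, 1.1768], 'rotation': [-0.7034, 0.7073, -0.0462, 0.0529]}
{'time': 0.1, 'q': array([ 1.15450446e+00,  5.28370507e-01,  1.43380217e+00, -2.45990833e-05,
        1.18138445e+00, -1.78492934e-01]), 'joint_velocities': array([-0.00077978, -0.00200172, -0.00261818,  0.00088828, -0.00058241,
        0.00112632]), 'joint_torque': array([-6.95738290e-04, -4.40984845e+01, -1.77150339e+01,  6.34276355e-02,
        5.33607393e-02, -2.42322233e-05]), 'position': array([0.14692069, 0.60678261, 0.21526224]), 'tool_rot': array([ 1.18614812e-01,  9.92939858e-01, -9.42451431e-04, -2.76947546e-04]), 'ft_force': array([ 0.84815656, -0.54893725,  0.29953947]), 'moment': array([-0.00591534,  0.00248427, -0.02923377]), 'grip_width': 0.08675112958959816}
```

View pics/top0.png

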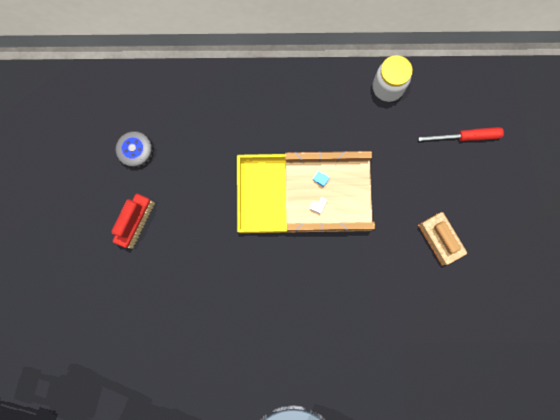

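View pics/side0.png

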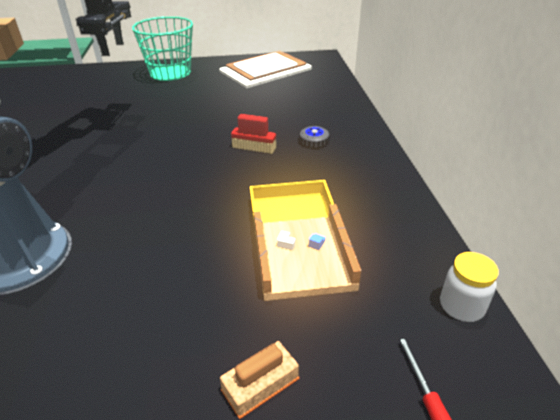

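Top view: the red brush is at about (130,222), with its grip running (115,235)–(135,203). The tray spans (237–287, 154–232) and the bed (287–373). The blue offcut is at (321,179) and the white at (318,206). In the side view the brush is at (254,133). Next I'll zoom both.

```bash
cat > h.py <<'E'
import numpy as np, cv2
from rig import robot
from scipy.spatial.transform import Rotation as R
P={n:robot.camera_params(n) for n in ("side","top")}
def ray(n,uv):
    p=P[n]; d=np.linalg.inv(p["mtx"])@[uv[0],uv[1],1]; rot=np.array(p["rotation"])
    M=R.from_quat(rot).as_matrix() if rot.size==4 else rot
    return np.array(p["origin"]),M@d/np.linalg.norm(d)
def plane(n,uv,z):
    o,d=ray(n,uv); return o+d*(z-o[2])/d[2]
def tri(a,b):   # side pixel, top pixel -> point, gap
    o1,d1=ray("side",a);o2,d2=ray("top",b)
    s=np.linalg.lstsq(np.c_[d1,-d2],o2-o1,rcond=None)[0]
    p,q=o1+s[0]*d1,o2+s[1]*d2
    return (p+q)/2,np.linalg.norm(p-q)
def crop(n,im,x0,y0,w,h,k):
    return cv2.resize(im[y0:y0+h,x0:x0+w],None,fx=k,fy=k,interpolation=cv2.INTER_CUBIC)
E
python3 - <<'E'
from h import *
t=cv2.imread("pics/top0.png");s=cv2.imread("pics/side0.png")
a=crop(0,t,100,185,70,75,4)   # 280x300
b=crop(0,s,220,105,70,50,4)   # 280x200
c=crop(0,t,230,140,150,100,3) #450x300
d=crop(0,s,240,175,125,125,2.4) #300
o=np.zeros((600,740,3),np.uint8)
o[:300,:280]=a;o[300:500,:280]=b;o[:300,290:740]=c;o[300:600,290:590]=d
cv2.imwrite("pics/z.png",o)
for n,im in(("top",t),("side",s)):
    hsv=cv2.cvtColor(im,cv2.COLOR_BGR2HSV)
    for c,lo,hi in(("yel",(24,150,90),(34,255,255)),("blue",(95,110,120),(112,255,255)),("white",(0,0,175),(180,60,255))):
        m=cv2.inRange(hsv,lo,hi)
        for k in cv2.findContours(m,0,2)[0]:
            A=cv2.contourArea(k)
            if A>30 and cv2.boundingRect(k)[1]>110: print(n,c,A,np.round(cv2.minAreaRect(k)[0],1),np.round(cv2.boxPoints(cv2.minAreaRect(k)),1).tolist())
E
```

```text
top yel 3536.0 [261.5 193. ] [[237.0, 154.0], [286.0, 154.0], [286.0, 232.0], [237.0, 232.0]]
top white 277.0 [292.5 415. ] [[267.0, 411.0], [318.0, 411.0], [318.0, 419.0], [267.0, 419.0]]
top white 4192.0 [327.7 196.6] [[284.8999938964844, 165.89999389648438], [368.8999938964844, 163.8000030517578], [370.5, 227.39999389648438], [286.6000061035156, 229.5]]
top white 139.0 [140.7 150. ] [[129.6999969482422, 159.89999389648438], [137.5, 135.60000610351562], [151.8000030517578, 140.10000610351562], [144.0, 164.5]]
top white 62.5 [439.4 136.8] [[418.79998779296875, 137.10000610351562], [459.8999938964844, 133.60000610351562], [460.1000061035156, 136.60000610351562], [419.0, 140.10000610351562]]
side yel 903.5 [475.1 268.5] [[449.3999938964844, 274.1000061035156], [459.20001220703125, 247.60000610351562], [500.79998779296875, 262.8999938964844], [491.0, 289.3999938964844]]
side yel 284.0 [291.5 198. ] [[250.0, 180.0], [333.0, 180.0], [333.0, 216.0], [250.0, 216.0]]
side white 133.5 [415.1 365.2] [[400.20001220703125, 339.3999938964844], [403.3999938964844, 337.79998779296875], [430.0, 391.0], [426.79998779296875, 392.6000061035156]]
side white 73.0 [ 29.2 271.6] [[14.600000381469727, 273.0], [40.599998474121094, 262.6000061035156], [43.70000076293945, 270.29998779296875], [17.700000762939453, 280.70001220703125]]
side white 39.0 [ 55.3 227.3] [[49.5, 228.5], [56.5, 221.5], [61.0, 226.0], [54.0, 233.0]]
side white 3819.5 [304.8 253.6] [[263.20001220703125, 223.1999969482422], [338.6000061035156, 214.8000030517578], [346.29998779296875, 284.0], [270.8999938964844, 292.29998779296875]]
```

View pics/z.png

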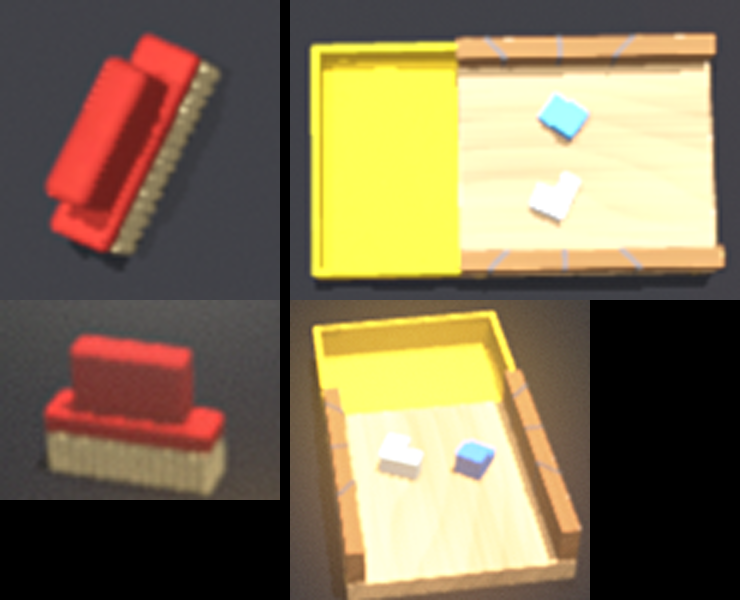

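```bash
python3 - <<'E'
from h import *
T=lambda x,y:(100+x/4,185+y/4) if x<285 else (230+(x-290)/3,140+y/3)
S=lambda x,y:(220+x/4,105+(y-300)/4) if x<285 else (240+(x-290)/2.4,175+(y-300)/2.4)
def show(k,s,t,z):
    p,g=tri(S(*s),T(*t)); print(k,np.round(p*1e3,1),"gap",round(g*1e3,1),"top@z",np.round(plane("top",T(*t),z)*1e3,1),"side@z",np.round(plane("side",S(*s),z)*1e3,1))
show("grip top",(131,345),(97,131),.096)
show("trayBL",(314,326),(312,278),.04)
show("trayTR",(495,312),(312,45),.04)
show("fence top near, far-x",(577,530),(715,36),.055)
show("fence top near, low-x",(345,553),(723,268),.055)
show("blue",(475,450),(563,112),.042)
show("white",(400,452),(554,197),.04)
for c in [(48,192),(108,58),(147,72),(82,204)]: print(np.round(plane("top",T(*c),.096)*1e3,1))
E
```

```text
grip top [532.6 367.9  99.3] gap 4.4 top@z [530.9 368.9  96. ] side@z [535.2 375.   96. ]
trayBL [504.5 124.8  41.3] gap 6.1 top@z [501.5 124.8  40. ] side@z [507.6 127.1  40. ]
trayTR [687.5 126.6  39.6] gap 3.8 top@z [685.5 126.6  40. ] side@z [689.4 126.5  40. ]
fence top near, far-x [ 686.5 -187.7   56.1] gap 0.4 top@z [ 686.6 -187.9   55. ] side@z [ 687.  -186.7   55. ]
fence top near, low-x [ 507.8 -188.6   56.2] gap 3.8 top@z [ 506.  -188.8   55. ] side@z [ 509.7 -187.3   55. ]
blue [631.1 -70.2  38.3] gap 0.6 top@z [630. -70.  42.] side@z [630.5 -74.2  42. ]
white [566.  -62.4  36.2] gap 4.0 top@z [563.4 -62.2  40. ] side@z [567.4 -66.2  40. ]
[497.2 394.5  96. ]
[571.7 364.5  96. ]
[563.7 342.4  96. ]
[490.5 375.5  96. ]
```

```bash
cat >> h.py <<'E'
def to(x,y,z,jaw):
    """shift (cm, tool axes) and turn (deg) from the present pose to x,y,z (m), jaws along world angle jaw (deg), tool down"""
    o=robot.get_obs(); r=R.from_quat(o["tool_rot"])
    a=np.deg2rad(jaw); yv=np.array([np.cos(a),np.sin(a),0]); zv=np.array([0,0,-1.])
    if r.as_matrix()[:,1]@yv<0: yv=-yv
    g=R.from_matrix(np.c_[np.cross(yv,zv),yv,zv])
    yw=r.as_matrix()[:,1]
    print("t",round(o["time"],2),"pos",np.round(o["position"]*1e3,1),"jaw",round(np.degrees(np.arctan2(yw[1],yw[0])),1),"w",round(o["grip_width"]*1e3,1),"F",np.round(o["ft_force"],1))
    print("  ->",(x,y,z,jaw),np.round(r.inv().apply(np.array([x,y,z])-o["position"])*100,2),np.round((r.inv()*g).as_rotvec(degrees=True),1))
E
python3 -c "
from h import *
to(.532,.369,.19,67)"
```

```text
t 0.1 pos [146.9 606.8 215.3] jaw 76.4 w 86.8 F [ 0.8 -0.5  0.3]
  -> (0.532, 0.369, 0.19, 67) [-43.03 -14.03   2.54] [-0.1 -0.   9.4]
```

apply_moves(
  series=[
    [-9, -3, 0.5, 0, 0, 2, 1],
    [-18, -5.9, 1, 0, 0, 4, 1],
    [-26, -8.5, 1.5, 0, 0, 6, 1],
    [-34, -11, 2, 0, 0, 8, 1],
    [-40, -13, 2.5, 0, 0, 9.4, 1],
  ],
)

```text
time: 0.52
position: [0.3252, 0.4968, 0.204]
tool_rot: [0.2, 0.98, -0.0, -0.0]
ft_force: [0.3, 0.7, 0.1]
grip_width: 0.0869
```

```bash
python3 -c "
from h import *
to(.532,.369,.19,67)"
```

```text
t 0.52 pos [325.2 496.8 204. ] jaw 66.9 w 86.9 F [0.3 0.7 0.1]
  -> (0.532, 0.369, 0.19, 67) [-24.04  -3.65   1.4 ] [-0.  -0.  -0.1]
```

apply_moves(
  series=[
    [-24, -3.6, 1.4, 0, 0, 0, 1],
    [-24, -3.6, 1.4, 0, 0, 0, 1],
    [-24, -3.6, 1.4, 0, 0, 0, 1],
    [-24, -3.6, 1.4, 0, 0, 0, 1],
    [-24, -3.6, 1.4, 0, 0, 0, 1],
  ],
)

```text
time: 0.93
position: [0.5026, 0.3877, 0.1919]
tool_rot: [0.2, 0.98, -0.0, -0.0]
ft_force: [0.6, 0.3, 0.5]
grip_width: 0.0866
```

```bash
python3 -c "
from h import *
to(.532,.369,.19,67)"
```

```text
t 0.93 pos [502.6 387.7 191.9] jaw 67.0 w 86.6 F [0.6 0.3 0.5]
  -> (0.532, 0.369, 0.19, 67) [-3.44 -0.58  0.18] [-0. -0. -0.]
```

apply_moves(
  series=[
    [-3.4, -0.6, 0.2, 0, 0, 0, 1],
    [-3.4, -0.6, 3, 0, 0, 0, 1],
    [-3.4, -0.6, 5, 0, 0, 0, 1],
    [-3.4, -0.6, 5, 0, 0, 0, 1],
  ],
)

```text
time: 1.27
position: [0.5278, 0.3679, 0.1375]
tool_rot: [0.201, 0.98, -0.003, -0.004]
ft_force: [-0.2, -0.5, -0.8]
grip_width: 0.087
```

```bash
python3 - <<'E'
from h import *
o=np.zeros((560,800,3),np.uint8)
t=robot.camera("top")[:,:,::-1];s=robot.camera("side")[:,:,::-1]
o[:400,:400]=crop(0,t,80,170,100,100,4);o[:400,400:800]=crop(0,s,205,65,100,100,4)
cv2.imwrite("pics/g1.png",o[:400])
to(.532,.369,.075,67)
E
```

```text
t 1.37 pos [529.6 370.1 141.5] jaw 67.0 w 87.0 F [ 0.3 -0.5  0.7]
  -> (0.532, 0.369, 0.075, 67) [-0.28  0.01  6.65] [-0.1 -0.1 -0. ]
```

View pics/g1.png

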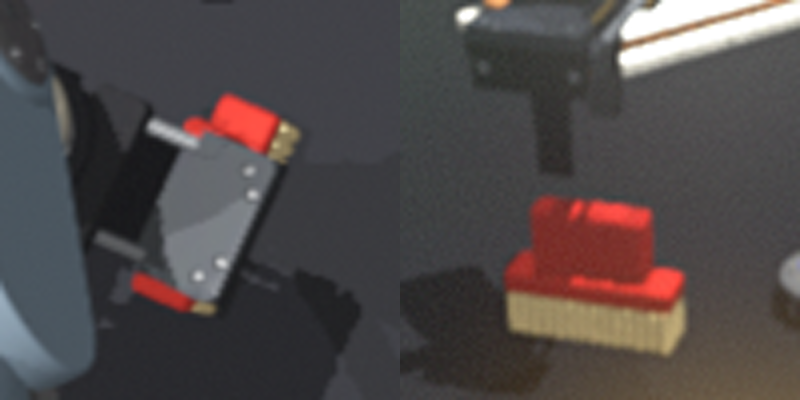

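Side view: the near finger, at crop (555,100), hangs squarely over the grip's near face, and the grip is centred at about (592,240). Alignment is good enough to descend and grip.

apply_moves(
  series=[
    [-0.4, 0, 3, 0, 0, 0, 1],
    [-0.4, 0, 5, 0, 0, 0, 1],
    [-0.4, 0, 6.4, 0, 0, 0, 1],
    [-0.4, 0, 6.4, 0, 0, 0, 1],
    [-0.4, 0, 6.4, 0, 0, 0, 1],
  ],
)

```text
time: 1.78
position: [0.5341, 0.3697, 0.0793]
tool_rot: [0.199, 0.98, 0.0, 0.0]
ft_force: [-1.1, -0.2, 0.5]
grip_width: 0.0873
```

apply_moves(
  series=[
    [0, 0, 0, 0, 0, 0, 0],
    [0, 0, 0, 0, 0, 0, 0],
    [0, 0, 0, 0, 0, 0, 0],
    [0, 0, 0, 0, 0, 0, 0],
    [0, 0, 0, 0, 0, 0, 0],
  ],
  newtons=30,
)

```text
time: 2.2
position: [0.5344, 0.3691, 0.0792]
tool_rot: [0.2, 0.98, 0.0, 0.001]
ft_force: [-1.0, -1.0, -0.0]
grip_width: 0.0616
```

apply_moves(
  series=[
    [0, 0, 0, 0, 0, 0, 0],
    [0, 0, 0, 0, 0, 0, 0],
    [0, 0, 0, 0, 0, 0, 0],
  ],
)

```text
time: 2.45
position: [0.534, 0.3689, 0.0785]
tool_rot: [0.2, 0.98, -0.0, -0.0]
ft_force: [0.0, -0.0, -0.4]
grip_width: 0.0413
```

```bash
python3 - <<'E'
from h import *
to(.532,.369,.20,90)
E
```

```text
t 2.45 pos [534.  368.9  78.5] jaw 67.0 w 41.3 F [ 0.  -0.  -0.4]
  -> (0.532, 0.369, 0.2, 90) [  0.19  -0.07 -12.15] [ -0.  -0. -23.]
```

apply_moves(
  series=[
    [0, 0, 0, 0, 0, 0, 0],
    [0, 0, 0, 0, 0, 0, 0],
    [0, 0, 0, 0, 0, 0, 0],
    [0, 0, 0, 0, 0, 0, 0],
    [0, 0, 0, 0, 0, 0, 0],
  ],
)

```text
time: 2.87
position: [0.5341, 0.369, 0.0784]
tool_rot: [0.2, 0.98, 0.0, -0.0]
ft_force: [0.1, -0.4, -0.7]
grip_width: 0.0256
```

apply_moves(
  series=[
    [0, 0, -2, 0, 0, 0, 0],
    [0, 0, -5, 0, 0, -5, 0],
    [0, 0, -8, 0, 0, -11, 0],
    [0, 0, -11, 0, 0, -17, 0],
    [0, 0, -12, 0, 0, -23, 0],
  ],
)

```text
time: 3.28
position: [0.5361, 0.37, 0.2032]
tool_rot: [-0.002, 1.0, 0.002, 0.003]
ft_force: [0.2, -0.1, -1.3]
grip_width: 0.0258
```

```bash
python3 - <<'E'
from h import *
to(.597,-.16,.20,90)
E
```

```text
t 3.28 pos [536.1 370.  203.2] jaw 90.3 w 25.8 F [ 0.2 -0.1 -1.3]
  -> (0.597, -0.16, 0.2, 90) [ -5.83 -53.03   0.19] [0.2 0.4 0.3]
```

apply_moves(
  series=[
    [-1, -4, 0, 0, 0, 0, 0],
    [-2, -8, 0, 0, 0, 0, 0],
    [-3, -12, 0, 0, 0, 0, 0],
    [-4, -16, 0, 0, 0, 0, 0],
    [-5, -20, 0, 0, 0, 0, 0],
  ],
)

```text
time: 3.7
position: [0.5836, 0.1672, 0.1982]
tool_rot: [-0.0, 1.0, -0.0, -0.0]
ft_force: [0.7, 0.7, -1.3]
grip_width: 0.0258
```

apply_moves(
  series=[
    [-0.3, -4, 0, 0, 0, 0, 0],
    [-0.6, -8, 0, 0, 0, 0, 0],
    [-0.8, -12, 0, 0, 0, 0, 0],
    [-0.8, -16, 0, 0, 0, 0, 0],
    [-0.8, -20, 0, 0, 0, 0, 0],
  ],
)

```text
time: 4.12
position: [0.5912, -0.033, 0.1981]
tool_rot: [0.0, 1.0, 0.0, -0.0]
ft_force: [0.1, 0.1, -1.7]
grip_width: 0.0255
```

```bash
python3 - <<'E'
from h import *
to(.597,-.16,.20,90)
E
```

```text
t 4.12 pos [591.2 -33.  198.1] jaw 90.0 w 25.5 F [ 0.1  0.1 -1.7]
  -> (0.597, -0.16, 0.2, 90) [ -0.58 -12.7   -0.19] [ 0.  -0.1 -0. ]
```

apply_moves(
  series=[
    [-0.3, -4, 0, 0, 0, 0, 0],
    [-0.6, -8, 0, 0, 0, 0, 0],
    [-0.6, -11, 0, 0, 0, 0, 0],
    [-0.6, -12.7, 0, 0, 0, 0, 0],
    [-0.6, -12.7, 0, 0, 0, 0, 0],
  ],
)

```text
time: 4.53
position: [0.5977, -0.1628, 0.198]
tool_rot: [0.003, 1.0, -0.001, 0.0]
ft_force: [-0.6, -0.3, -1.6]
grip_width: 0.0256
```

apply_moves(
  series=[
    [0, 0, 2, 0, 0, 0, 0],
    [0, 0, 3, 0, 0, 0, 0],
    [0, 0, 3, 0, 0, 0, 0],
  ],
)

```text
time: 4.78
position: [0.5952, -0.1561, 0.1654]
tool_rot: [-0.0, 1.0, 0.002, -0.003]
ft_force: [-0.3, -0.1, -1.1]
grip_width: 0.026
```

```bash
python3 - <<'E'
from h import *
to(.597,-.16,.103,90)
t=robot.camera("top")[:,:,::-1];s=robot.camera("side")[:,:,::-1]
cv2.imwrite("pics/b1.png",np.hstack([crop(0,t,230,130,160,160,2.5),crop(0,s,220,150,160,160,2.5)]))
E
```

```text
t 4.78 pos [ 595.2 -156.1  165.4] jaw 90.0 w 26.0 F [-0.3 -0.1 -1.1]
  -> (0.597, -0.16, 0.103, 90) [-0.22 -0.41  6.24] [ 0.2 -0.4  0. ]
```

View pics/b1.png

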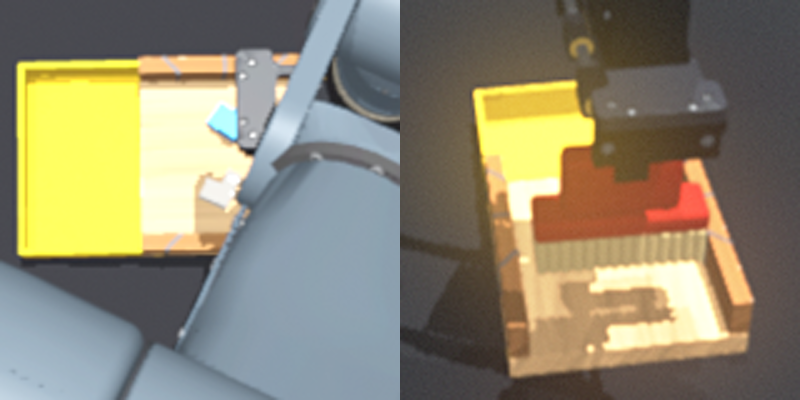

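Side view: the brush hovers over the bed's near half, with its bristle ends at crop (537,271) and (707,262). Both offcuts lie ahead of it in the top view, blue at (225,122) and white at (218,190). I'll check the lateral centring.

```bash
python3 - <<'E'
from h import *
for c in [(537,271),(707,262)]: print(np.round(plane("side",(220+(c[0]-400)/2.5,150+c[1]/2.5),.087)*1e3,1))
for c in [(517,375),(746,350)]: print("bed end",np.round(plane("side",(220+(c[0]-400)/2.5,150+c[1]/2.5),.0)*1e3,1))
E
```

```text
[ 534. -167.   87.]
[ 656.4 -173.7   87. ]
bed end [ 515.3 -186.8    0. ]
bed end [ 690.9 -184.7    0. ]
```

apply_moves(
  series=[
    [-0.4, -0.2, 2, 0, 0, 0, 0],
    [-0.4, -0.2, 4, 0, 0, 0, 0],
    [-0.4, -0.2, 5.5, 0, 0, 0, 0],
    [-0.4, -0.2, 6, 0, 0, 0, 0],
    [-0.4, -0.2, 6, 0, 0, 0, 0],
  ],
)

```text
time: 5.3
position: [0.6013, -0.1592, 0.1077]
tool_rot: [-0.0, 1.0, 0.001, -0.001]
ft_force: [0.1, -0.0, -1.2]
grip_width: 0.0255
```

apply_moves(
  series=[
    [0, 0, 0, 0, 0, 0, 0],
    [0, 0, 0, 0, 0, 0, 0],
  ],
)

```text
time: 5.47
position: [0.6029, -0.1603, 0.1099]
tool_rot: [0.0, 1.0, -0.001, 0.001]
ft_force: [0.7, -0.1, -0.4]
grip_width: 0.0254
```

```bash
python3 - <<'E'
from h import *
to(.599,.025,.102,90)
s=robot.camera("side")[:,:,::-1]
cv2.imwrite("pics/b2.png",crop(0,s,220,150,160,160,3))
E
```

```text
t 5.47 pos [ 602.9 -160.3  109.9] jaw 90.0 w 25.4 F [ 0.7 -0.1 -0.4]
  -> (0.599, 0.025, 0.102, 90) [ 0.4  18.53  0.77] [-0.1  0.1 -0. ]
```

View pics/b2.png

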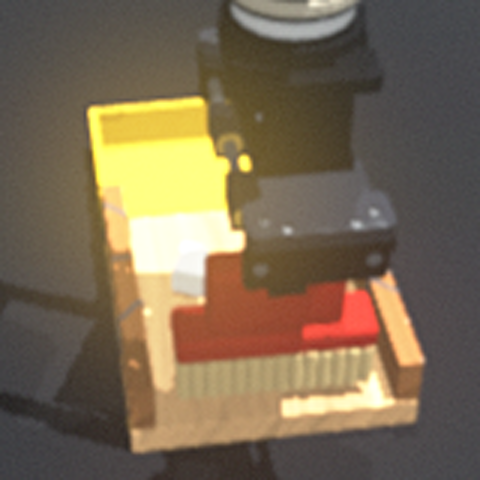

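The brush is between the fences, but about 5 mm too far right (left gap ~32 px, right ~14 px) and some 10 mm above the bed. I'll correct both, then sweep.

apply_moves(
  series=[
    [0.5, 0, 0.4, 0, 0, 0, 0],
    [0.5, 0, 0.75, 0, 0, 0, 0],
    [0.5, 0, 0.75, 0, 0, 0, 0],
    [0.5, 0, 0.75, 0, 0, 0, 0],
    [0.5, 0, 0.75, 0, 0, 0, 0],
  ],
)

```text
time: 5.93
position: [0.5969, -0.1602, 0.101]
tool_rot: [0.0, 1.0, -0.0, 0.0]
ft_force: [0.4, -0.7, -1.6]
grip_width: 0.0254
```

```bash
python3 - <<'E'
from h import *
to(.598,.025,.102,90)
E
```

```text
t 5.93 pos [ 596.9 -160.2  101. ] jaw 90.0 w 25.4 F [ 0.4 -0.7 -1.6]
  -> (0.598, 0.025, 0.102, 90) [-0.1  18.52 -0.1 ] [-0.  0. -0.]
```

apply_moves(
  series=[
    [0, 1.5, 0, 0, 0, 0, 0],
    [0, 3, 0, 0, 0, 0, 0],
    [0, 4.5, 0, 0, 0, 0, 0],
    [0, 6, 0, 0, 0, 0, 0],
    [0, 7.5, 0, 0, 0, 0, 0],
  ],
)

```text
time: 6.35
position: [0.5966, -0.0828, 0.101]
tool_rot: [-0.0, 1.0, 0.0, -0.0]
ft_force: [-0.7, -1.2, -0.9]
grip_width: 0.0254
```

apply_moves(
  series=[
    [0, 1.2, 0, 0, 0, 0, 0],
    [0, 2.4, 0, 0, 0, 0, 0],
    [0, 3.6, 0, 0, 0, 0, 0],
    [0, 4.8, 0, 0, 0, 0, 0],
    [0, 6, 0, 0, 0, 0, 0],
  ],
)

```text
time: 6.77
position: [0.5969, -0.024, 0.101]
tool_rot: [0.0, 1.0, -0.0, 0.0]
ft_force: [0.1, -1.0, -1.0]
grip_width: 0.0256
```

```bash
python3 - <<'E'
from h import *
to(.598,.025,.102,90)
E
```

```text
t 6.77 pos [596.9 -24.  101. ] jaw 90.0 w 25.6 F [ 0.1 -1.  -1. ]
  -> (0.598, 0.025, 0.102, 90) [-0.1  4.9 -0.1] [-0.  0. -0.]
```

apply_moves(
  series=[
    [0, 1, 0, 0, 0, 0, 0],
    [0, 2, 0, 0, 0, 0, 0],
    [0, 3, 0, 0, 0, 0, 0],
    [0, 4, 0, 0, 0, 0, 0],
    [0, 4.9, 0, 0, 0, 0, 0],
  ],
)

```text
time: 7.18
position: [0.5969, 0.0248, 0.1009]
tool_rot: [0.0, 1.0, 0.0, -0.0]
ft_force: [-0.8, 0.6, -1.3]
grip_width: 0.0253
```

apply_moves(
  series=[
    [0, 0, 0, 0, 0, 0, 0],
    [0, 0, 0, 0, 0, 0, 0],
    [0, 0, 0, 0, 0, 0, 0],
  ],
)

```text
time: 7.43
position: [0.597, 0.0237, 0.101]
tool_rot: [0.0, 1.0, -0.0, 0.0]
ft_force: [-0.0, -0.2, -1.9]
grip_width: 0.0256
```

```bash
python3 - <<'E'
from h import *
to(.598,.035,.102,90)
t=robot.camera("top")[:,:,::-1];s=robot.camera("side")[:,:,::-1]
cv2.imwrite("pics/b3.png",np.hstack([crop(0,t,220,130,160,160,2.5),crop(0,s,220,150,160,160,2.5)]))
E
```

```text
t 7.43 pos [597.   23.7 101. ] jaw 90.0 w 25.6 F [-0.  -0.2 -1.9]
  -> (0.598, 0.035, 0.102, 90) [-0.1   1.13 -0.1 ] [-0.  0. -0.]
```

View pics/b3.png

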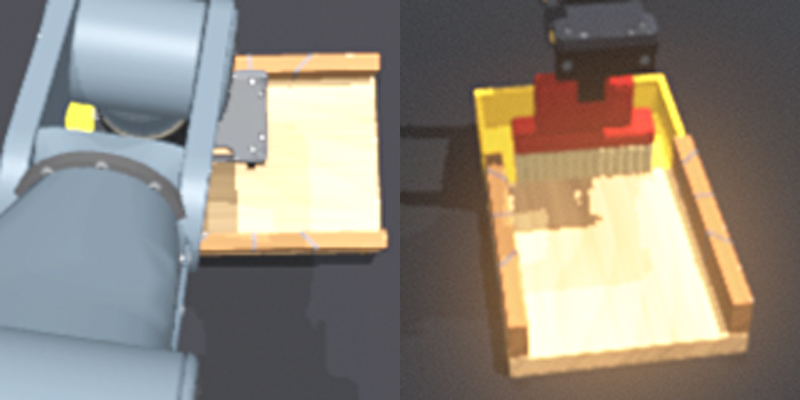

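The bed is clear behind the brush, and the brush sits over the tray's near end. The offcuts are hidden in front of it. I'll push 1 cm further for margin, then lift and look.

apply_moves(
  series=[
    [0, 0.5, 0, 0, 0, 0, 0],
    [0, 1, 0, 0, 0, 0, 0],
    [0, 1, 0, 0, 0, 0, 0],
    [0, 1, 0, 0, 0, 0, 0],
  ],
)

```text
time: 7.87
position: [0.5968, 0.0342, 0.101]
tool_rot: [-0.0, 1.0, 0.0, -0.0]
ft_force: [-0.9, 0.5, -2.1]
grip_width: 0.0259
```

apply_moves(
  series=[
    [0, 0, -2, 0, 0, 0, 0],
    [0, 0, -4, 0, 0, 0, 0],
    [0, 0, -6, 0, 0, 0, 0],
    [0, 0, -8, 0, 0, 0, 0],
    [0, 0, -10, 0, 0, 0, 0],
  ],
)

```text
time: 8.28
position: [0.5966, 0.0339, 0.2018]
tool_rot: [0.0, 1.0, 0.0, -0.0]
ft_force: [-0.4, -1.0, -1.8]
grip_width: 0.0258
```

```bash
python3 - <<'E'
from h import *
to(.535,.33,.20,90)
t=robot.camera("top")[:,:,::-1];s=robot.camera("side")[:,:,::-1]
cv2.imwrite("pics/b4.png",np.hstack([crop(0,t,220,130,160,160,2.5),crop(0,s,220,110,160,160,2.5)]))
E
```

```text
t 8.28 pos [596.6  33.9 201.8] jaw 90.0 w 25.8 F [-0.4 -1.  -1.8]
  -> (0.535, 0.33, 0.2, 90) [ 6.17 29.61  0.18] [ 0. -0. -0.]
```

View pics/b4.png

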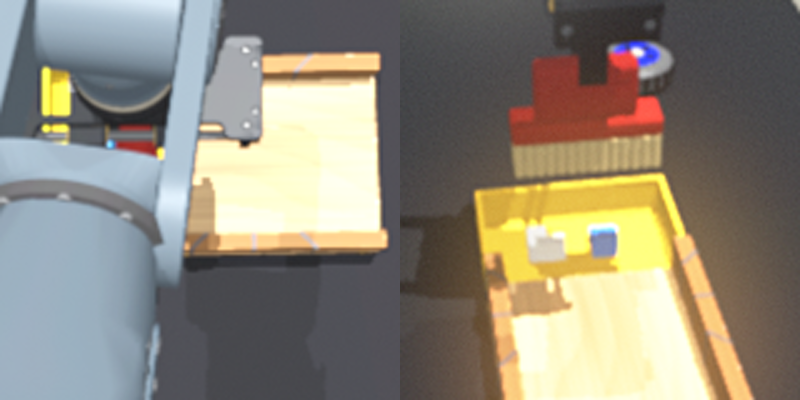

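Both offcuts are in the tray: white at crop (545,245), blue at (603,240). Now I'll carry the brush to free bench beyond the tray.

apply_moves(
  series=[
    [1, 4, 0, 0, 0, 0, 0],
    [2, 8, 0, 0, 0, 0, 0],
    [3, 12, 0, 0, 0, 0, 0],
    [4, 16, 0, 0, 0, 0, 0],
    [5, 20, 0, 0, 0, 0, 0],
  ],
)

```text
time: 8.8
position: [0.5455, 0.2352, 0.1994]
tool_rot: [0.001, 1.0, -0.0, -0.001]
ft_force: [-0.1, 0.4, -2.4]
grip_width: 0.0258
```

apply_moves(
  series=[
    [0.5, 3.5, 1, 0, 0, 0, 0],
    [1, 7, 2, 0, 0, 0, 0],
    [1.2, 9.5, 4, 0, 0, 0, 0],
    [1.2, 9.5, 7, 0, 0, 0, 0],
    [1.2, 9.5, 9, 0, 0, 0, 0],
  ],
)

```text
time: 9.22
position: [0.5328, 0.3304, 0.1075]
tool_rot: [-0.002, 1.0, -0.001, -0.002]
ft_force: [0.0, 0.5, -1.4]
grip_width: 0.0258
```

apply_moves(
  series=[
    [0, 0, 0, 0, 0, 0, 0],
    [0, 0, 0, 0, 0, 0, 0],
    [0, 0, 0, 0, 0, 0, 0],
  ],
)

```text
time: 9.47
position: [0.5356, 0.3288, 0.1112]
tool_rot: [0.0, 1.0, 0.0, 0.0]
ft_force: [0.6, 0.8, -1.3]
grip_width: 0.0255
```

```bash
python3 - <<'E'
from h import *
to(.535,.33,.079,90)
E
```

```text
t 9.47 pos [535.6 328.8 111.2] jaw 89.9 w 25.5 F [ 0.6  0.8 -1.3]
  -> (0.535, 0.33, 0.079, 90) [0.06 0.12 3.22] [ 0.   0.  -0.1]
```

apply_moves(
  series=[
    [0, 0, 1, 0, 0, 0, 0],
    [0, 0, 2, 0, 0, 0, 0],
    [0, 0, 2.8, 0, 0, 0, 0],
    [0, 0, 3.1, 0, 0, 0, 0],
    [0, 0, 3.2, 0, 0, 0, 0],
  ],
)

```text
time: 9.88
position: [0.5344, 0.3286, 0.0783]
tool_rot: [0.0, 1.0, -0.0, -0.001]
ft_force: [-1.5, -0.3, 0.3]
grip_width: 0.0257
```

apply_moves(
  series=[
    [0, 0, 0, 0, 0, 0, 0],
    [0, 0, 0.05, 0, 0, 0, 0],
    [0, 0, 0.1, 0, 0, 0, 0],
    [0, 0, 0.1, 0, 0, 0, 0],
  ],
)

```text
time: 10.22
position: [0.5355, 0.3291, 0.0784]
tool_rot: [0.0, 1.0, 0.0, 0.001]
ft_force: [-0.4, 0.4, -0.6]
grip_width: 0.0256
```

apply_moves(
  series=[
    [0, 0, 0, 0, 0, 0, 1],
    [0, 0, 0, 0, 0, 0, 1],
    [0, 0, 0, 0, 0, 0, 1],
    [0, 0, 0, 0, 0, 0, 1],
    [0, 0, 0, 0, 0, 0, 1],
  ],
)

```text
time: 10.63
position: [0.5351, 0.329, 0.0781]
tool_rot: [0.0, 1.0, 0.0, 0.0]
ft_force: [-0.3, 0.3, 0.1]
grip_width: 0.0511
```

apply_moves(
  series=[
    [0, 0, 0, 0, 0, 0, 1],
    [0, 0, 0, 0, 0, 0, 1],
    [0, 0, 0, 0, 0, 0, 1],
    [0, 0, 0, 0, 0, 0, 1],
    [0, 0, 0, 0, 0, 0, 1],
  ],
)

```text
time: 11.05
position: [0.535, 0.3289, 0.078]
tool_rot: [0.0, 1.0, -0.0, -0.0]
ft_force: [-0.4, -0.4, 0.1]
grip_width: 0.0831
```

apply_moves(
  series=[
    [0, 0, -2, 0, 0, 0, 1],
    [0, 0, -5, 0, 0, 0, 1],
    [0, 0, -8, 0, 0, 0, 1],
    [0, 0, -11, 0, 0, 0, 1],
    [0, 0, -14, 0, 0, 0, 1],
  ],
)

```text
time: 11.47
position: [0.5347, 0.3288, 0.2192]
tool_rot: [0.0, 1.0, -0.0, -0.0]
ft_force: [0.2, 0.4, 1.1]
grip_width: 0.087
```

apply_moves(
  series=[
    [4, 0, 0, 0, 0, 0, 1],
    [8, 0, 0, 0, 0, 0, 1],
    [10, 0, 0, 0, 0, 0, 1],
    [10, 0, 0, 0, 0, 0, 1],
    [10, 0, 0, 0, 0, 0, 1],
  ],
)

```text
time: 11.88
position: [0.4342, 0.3291, 0.2184]
tool_rot: [-0.0, 1.0, 0.0, 0.0]
ft_force: [0.2, 0.1, -0.5]
grip_width: 0.0873
```

```bash
python3 - <<'E'
from h import *
to(.535,.33,.079,90)
t=robot.camera("top")[:,:,::-1];s=robot.camera("side")[:,:,::-1]
cv2.imwrite("pics/b5.png",np.hstack([crop(0,t,110,110,190,190,2.1),crop(0,s,190,80,160,160,2.5)[:399]]))
E
```

```text
t 11.88 pos [434.2 329.1 218.4] jaw 90.1 w 87.3 F [ 0.2  0.1 -0.5]
  -> (0.535, 0.33, 0.079, 90) [-10.07   0.08  13.95] [0.  0.  0.1]
```

View pics/b5.png

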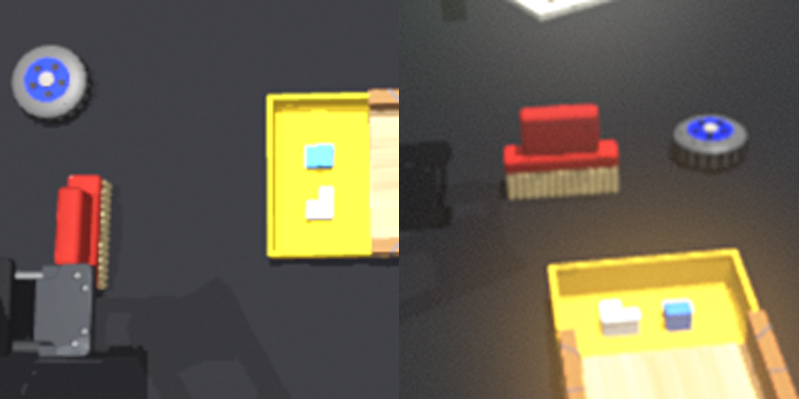

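Both views agree. The offcuts lie in the tray, at top crop (320,156) and (320,203). The brush stands upright on the bench, at side crop (561,150), released and well clear of the tray. I'll hand in.

```bash
python3 -c "
from rig import robot
print(robot.hand_in())"
```

```text
the job is handed in; nothing more can be done
None
```

I swept both offcuts into the yellow tray with the red brush, stood the brush on the bench and let go. I handed the job in at about 12 s of the 50 s allowed; the hand-in gives no verdict.

- **Offcuts:** The last pictures, one from each camera, show the blue and white offcuts in the middle of the tray and the bed clear. The fingers stayed above the fence tops during the sweep, so only the bristles could reach them.
- **Brush:** It stands upright at about (0.535, 0.33) m, roughly 0.2 m beyond the tray's far wall. The gripper is open and about 10 cm to the side, at 0.22 m height. I judged the brush's tilt and resting height by eye and from the height at which I let go; I did not measure them again afterwards.
- **Disagreements:** The two camera views differed by up to about 6 mm on some points. Once in the channel, the brush sat about 5 mm off centre and about 10 mm above the bed. I corrected both before sweeping.
- **Forces:** The wrist readings I saw stayed under about 3 N throughout.

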